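# Prise open the specimen jig and hold the rock mount against fence and bed

### The job

Use the orange-handled blade tool to prise open the jig's blue-framed cover and swing it open to upright or beyond, then lay the tool back down flat on the table, clear of the jig. Then push the rock specimen's carrier diagonally, forward and down, with the fingers, so that its front edge is pressed firmly and squarely against the brass fence and its underside firmly flat on the aluminium bed at the same time, and finish while still holding that push. Do not knock the other things on the table about.

Things in the scene. Friction and masses are not known exactly. Their poses are not given: they have to be found in the camera images.
- jig: Specimen jig, fixed to the table: black base 170 x 136 x 12 mm with a low grey open box on it, closed by a hinged cover. Origin: centre of the underside, on the table. x axis: from the front sill to the fence and hinge (roughly world +y); z up. Cheeks (side walls) at y = +-60 mm, 8 mm thick, tops at z = 42 mm. Closed cover's underside at z = 46 mm.
- bed: Aluminium bed plate of the jig, 106 x 110 mm, between sill and fence. Its top is at jig z = 16 mm. Origin at jig (0, 0, 12 mm), axes as the jig.
- fence: Brass fence bar of the jig, 12 mm thick, 110 mm long along jig y, 14 mm high above the bed, rigid. Push at least as hard forward as down, or friction on the bed takes the push. Origin: bottom middle of its working face, at jig (40, 0, 16 mm); the working face looks to jig -x. Axes as the jig.
- slot (a point): Middle of the open slot under the closed cover's lip, at the outer face of the grey front sill: jig (-74, 0, 41 mm). The sill is a wall 8 mm thick with its top at jig z = 36 mm, so the slot is 10 mm high; the lip overhangs the sill by 4 mm.
- cover (a joint): Cover hinge angle in rad: 0 closed (flat), 1.57 upright, 1.9 at its stop. The lip rises and swings towards jig +x. The hinge is stiff with friction and stays at any angle; about 1 N at the lip lifts it.
- cover_panel: The cover: clear panel in a blue frame, 150 x 124 x 5 mm, no handle. Origin on the hinge axis (jig (72, 0, 46 mm)) in the plane of the underside; it extends along its own -x to the lip, 150 mm away; z is its upper side. It turns about jig +y.
- cover_lip (a point): Middle of the cover's free front edge, lower side.
- specimen: Rock mount lying loose on the bed in the jig, about 0.17 kg: black carrier plate 56 x 60 x 10 mm (x, y, z) with a reddish rock slab 25 x 54 x 14 mm fixed on its far half (x 0 to 25 mm, top at z = 24 mm). Origin: centre of the underside. x points to its front edge, roughly to the fence. It starts 8 to 22 mm short of the fence, a little twisted.
- specimen_step (a point): Inner corner of the step on the specimen, at specimen (0, 0, 10 mm): middle of the line where the bare ledge (near half of the carrier, x -28 to 0) meets the slab's upright near face. Fingertips there can push forward and down at once.
- specimen_edge (a point): Bottom middle of the specimen's front edge, at specimen (28, 0, 0 mm): the edge that goes against the fence.
- blade_tool: Blade tool lying flat on the table, 70 g: orange handle 100 x 16 wide x 22 mm high, a 12 mm collar, then a stiff steel blade 18 mm wide, 2.5 mm thick. Origin: centre of the handle's underside. x points along the blade (tip at x = 130 mm, mid-height z = 14 mm). Centre of mass about 20 mm from the origin towards the blade. Grip across the handle.
- blade_tip (a point): End of the blade, at mid thickness: tool (130, 0, 14 mm).
- jar: Bystander: amber jar 52 mm wide, 75 mm high. Origin: centre of the underside.
- slide_box: Bystander: green slide box 85 x 100 x 32 mm. Origin: centre of the underside.
- objective: Bystander: steel objective lens standing upright, 34 mm wide, 46 mm high. Origin: centre of the underside.
- mouse: Bystander: blue computer mouse 95 x 56 x 27 mm. Origin: centre of the underside.
- ore_lump: Bystander: grey ore lump about 50 x 40 x 38 mm. Origin: centre of the underside.
- dust_brush: Bystander: small brush with wooden handle, about 130 mm long, 20 mm wide, lying flat. Origin: underside of the handle's middle.
There are look-alikes about, which are no part of the job. Leave any green look-alike of the blade_tool alone.

How it is judged:
On the way, in this order (a step that is already met when the one before it is completed fails the run):
1. the blade, not the fingers, lifts the cover (value of joint cover above 0.25 rad and contact force between blade_tool and cover_panel above 0.1 N and contact force between the fingers and cover_panel below 0.05 N), for 0.05 s.
2. the cover stands open and the blade tool has been laid down flat (value of joint cover above 1.4 rad and height (world z) of blade_tool below 0.012 m and angle between blade_tool's own z axis and vertical below 0.15 rad and contact force between the fingers and blade_tool below 0.05 N), for 0.1 s.
At the end, for the whole second after the job is handed in: Cover open 1.4 rad or more; tool flat on the table, let go, off the jig; specimen still, within 2.5 mm of the fence and of the bed, square and flat to 0.04 rad, pushed by the fingers (over 4 N) with over 2.5 N on the fence and over 5 N on the bed through the last second (all of step 2 and contact force between blade_tool and jig below 0.05 N and x of specimen_edge in the frame of fence above -0.0025 m and z of specimen_edge in the frame of fence below 0.0025 m and angle between the x axis of specimen and the x axis of jig, either way round below 0.04 rad and angle between specimen's own z axis and vertical below 0.04 rad and linear speed of specimen below 0.01 m/s and contact force between specimen and fence above 2.5 N and contact force between specimen and bed above 5 N and contact force between the fingers and specimen above 4 N); the arm keeps its last pose, push and grip.
It fails at once if a bystander is shifted by more than 40 mm (distance of any of jar, slide_box, objective, mouse, ore_lump, dust_brush from where it was at the start of the episode above 0.04 m).
It also fails if it takes over 67 s, if anything falls off the work surface, if the arm or the gripper's body presses on something with over 40 N, if the wrist force passes 120 N, or if a joint passes its speed limit or range.

### The arm

A 6-joint arm with a two-finger parallel gripper is mounted at the origin on the work surface. World frame = base frame: x ahead of the robot, y to its left, z up, the work surface at z = 0. Lengths are in m, angles in rad, forces in N, time in s.
With the tool pointing down it reaches from about 0.4 to 0.925 m from the base axis. Payload 12.5 kg.
Tool frame: the origin (TCP) lies at the very end of the fingers, on their centre line; the grasp point (between the pads) lies 19 mm behind it; x points along the fingers, y is the direction in which the jaws open and shut, and the axes are right-handed (so a half turn about x gives the same grasp; the last joint's range is limited). The gripper opens to 95 mm and grips with 3 to 60 N. Pads are 20 mm wide; open, the fingers measure 119 mm over their backs; the gripper's body (75 mm by 180 mm) begins 59 mm behind the grasp point.
Start: joints at [-1.396, 0.491, 1.559, -0, 1.092, -0.106], TCP at [0.173, -0.601, 0.215] pointing down, gripper open.
Joint ranges: [-3.1, 3.1], [-0.84, 2.19], [0.05, 2.79], [-1.13, 4.28], [0.06, 2.93], [-2.69, 2.69]. Speed limits (rad/s): [2.22, 2.22, 2.79, 3.14, 3.14, 3.14].

### API

Orientations are given as a unit quaternion [w, x, y, z].
In Python, from bench import observe, capture, finish_job, look_for, outline_of, tip_of gives the robot as it stands.
- The arm moves only by the shell command python3 -m creep 'ROWS' [FORCE]. ROWS is JSON, a list that holds one entry, the list of rows, each a list of 5 numbers: the shift along the tool's x, y, z in cm, then the turn about the tool's x in degrees, then the gripper's target within -1 to 1 (fully open at 1, half-way at 0, shut at -1). In form: [[[x, y, z, spin, grip], ...]]. A call has exactly 8 rows; each row shifts and turns the commanded pose from where the row before left it, along the tool's axes as they then stand; what a row does not reach is not made up. A row lasts 1/12 s, in which the tool goes at most 41.7 mm and 7.16 degrees, less where a joint would pass 70% of its speed; a pose out of reach is approached as far as the arm can. A call with a gripper value outside its range is refused whole. The fingers move at their own pace and stop on an object; FORCE is the grip in N (left out, the last holds). Time passes only in rows, so rows that do not move let the fingers close, or fill a call up. It gives the time, the measured TCP pose, the force and the opening at its end, in the units of the state.
- observe(): the state, without advancing time (a new reading comes with each control period).
- capture(name): name is "scene" or "top" or "wrist"; returns a dict with "img" (420x560x3 uint8, red, green, blue), "intrinsics" (3x3 intrinsics, pixels), "origin" and "attitude" of the camera in the world; the wrist camera has in their place "T_tool_cam" (4x4, takes a point from camera to tool coordinates, whose origin is the TCP and whose axes are the tool frame's). Camera axes: x right, y down, z forward; pixel columns grow to the right and rows downward; lengths in m; the calibration is good to about 2 mm. A picture is of the moment at which its call begins: read the wrist's pose just before it. There is no depth.
- finish_job(): hands the job in, once; it reports no verdict.
Trained networks look in the newest picture that a camera, given by its name, has taken for a name from the list of things; names that differ only in an ending like _2 or _b are one class to them, and where a whole thing is asked for, a point or a joint stands for the part that bears it (a point fixed in the world has none). Each returns a list of dicts, best first, with "conf" (0 to 1); they miss things now and then, are a little off and sometimes report something else, mostly with a low value. They report only what shows in the picture. A call takes as long as a camera call. They do not tell look-alikes from the thing itself.
- look_for(camera, label): "point" ([column, row] in pixels, amid what is visible of it).
- outline_of(camera, label): "region" (420x560 bool, what is visible of it) and "point" ([column, row] in pixels, amid what is visible of it).
- tip_of(camera, label): "point" ([column, row] in pixels: a listed point, or the origin of a listed thing).
The state is a dict: "time_s": time; "qpos": joint angles; "qd": joint speeds; "joint_efforts": joint torques, N m; "eef_pos": TCP position; "tcp_rot": TCP orientation; "ft_force": force on the tool from outside, world axes, zero at the start; "moment": the same for the moment, N m; "gripper_width": opening from 0.0 (shut) to 1.0 (fully open).
Only numpy, scipy, OpenCV 4.12 (cv2) and the standard library are available. Lean on these libraries where they do the work, as an engineer would, in place of code of your own. Each camera call takes 0.05 s, during which the arm holds its last target.

## Working session

There is one attempt and no reset: what is moved stays moved. The work goes in short steps, Python scripts to look and compute and a shell command to move; the robot and the scene stay as the last step left them, time stands still between calls to the robot, and variables do not carry over. Pictures are saved under pics/ and viewed, and the job is handed in when it is done.

```bash
ls; mkdir -p pics; cat > h.py <<'E'
import numpy as np, cv2
from bench import *
def snap(name,fn):
    c=capture(name); cv2.imwrite('pics/'+fn,cv2.cvtColor(c['img'],cv2.COLOR_RGB2BGR)); return c
E
python3 - <<'E'
from h import *
print(observe())
for n in('scene','top','wrist'):
    c=snap(n,n+'0.png'); print({k:np.array(v).tolist() for k,v in c.items() if k!='img'})
    for l in ['jig','blade_tool','blade_tip','slot','cover_lip','specimen','specimen_step','specimen_edge','jar','slide_box','objective','mouse','ore_lump','dust_brush','fence']:
        try: print(n,l,[(np.round(d['point']).tolist(),round(d['conf'],2)) for d in tip_of(n,l)][:3])
        except Exception as e: print(n,l,e)
E
```

```text
pics
{'time_s': 0.0, 'qpos': array([-1.39563371e+00,  4.91548970e-01,  1.55944519e+00,  5.72142269e-06,
        1.09166943e+00, -1.05616025e-01]), 'qd': array([ 0.00046492, -0.00043947, -0.00076426, -0.00095693, -0.00010456,
        0.00165159]), 'joint_efforts': array([ 1.54974863e-03, -6.12634993e+01, -2.58182073e+01,  6.92515704e-02,
        4.81827662e-02, -9.54538814e-05]), 'eef_pos': array([ 0.17316252, -0.60028966,  0.21406979]), 'tcp_rot': array([-0.09856507, -0.70013864, -0.099322  ,  0.70016138]), 'ft_force': array([ 0.11451188,  0.59865092, -0.07703849]), 'moment': array([-0.00167168,  0.00095524, -0.02179679]), 'gripper_width': 1.0010681294384944}
{'intrinsics': [[388.8490495423498, 0.0, 281.7944625904774], [0.0, 388.8490495423498, 216.2509128041489], [0.0, 0.0, 1.0]], 'origin': [1.0771848282336203, -0.7682734172413889, 0.6353964733946397], 'attitude': [-0.45345956451996494, 0.8423868104873662, 0.2561906030639961, -0.13829410603489842]}
scene jig [([300.0, 218.0], 0.55)]
scene blade_tool [([210.0, 271.0], 0.96), ([218.0, 218.0], 0.87), ([257.0, 191.0], 0.69)]
scene blade_
[... 1613 characters left out ...]

{'intrinsics': [[338.7991511051218, 0.0, 276.84887641188], [0.0, 338.7991511051218, 209.26949366275073], [0.0, 0.0, 1.0]], 'T_tool_cam': [[-0.00042200138064705275, -0.27724615447595985, 0.9607988300071584, -0.1703123898909157], [0.9999997497040374, -0.0006626328618567509, 0.00024801119110521766, -0.0006649832760614593], [0.000567896729395334, 0.9607986941841565, 0.27724636471434955, -0.07964368885067181], [0.0, 0.0, 0.0, 1.0]]}
wrist jig []
wrist blade_tool []
wrist blade_tip []
wrist slot []
wrist cover_lip []
wrist specimen []
wrist specimen_step []
wrist specimen_edge []
wrist jar []
wrist slide_box []
wrist objective []
wrist mouse []
wrist ore_lump []
wrist dust_brush []
wrist fence []
```

View pics/scene0.png

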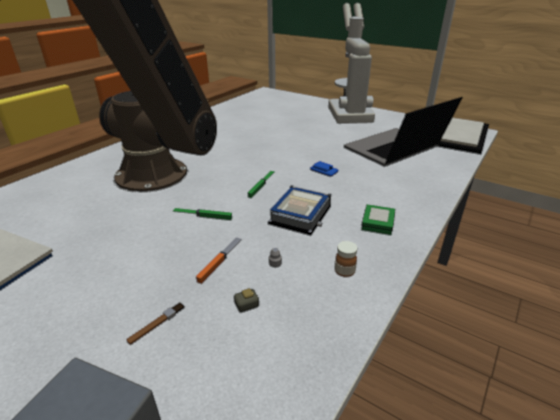

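View pics/top0.png

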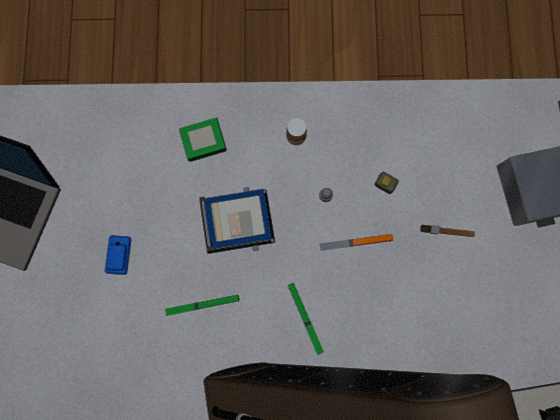

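View pics/wrist0.png

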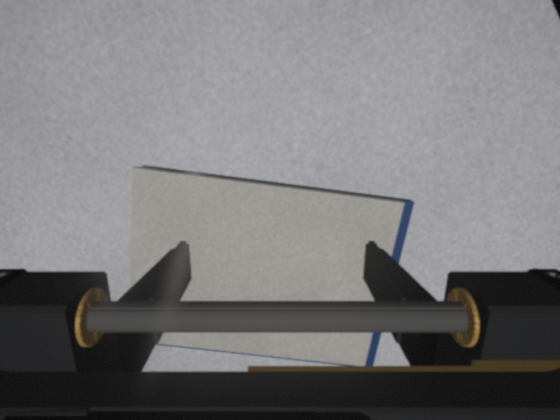

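The orange tool is at top view (372,239), with its blade tip at (321,246) pointing at the jig (237,220). The lip is on the jig's right edge, at about column 270. Both green tools are look-alikes. Next I'll triangulate.

```bash
cat >> h.py <<'E'
from scipy.spatial.transform import Rotation as R
def q2R(q): return R.from_quat([q[1],q[2],q[3],q[0]]).as_matrix()
def campose(c,st=None):
    K=np.array(c['intrinsics'])
    if 'origin' in c: return K,q2R(c['attitude']),np.array(c['origin'])
    T=np.array(c['T_tool_cam']); Rt=q2R(st['tcp_rot']); return K,Rt@T[:3,:3],Rt@T[:3,3]+st['eef_pos']
def ray(cp,p):
    K,Rc,o=cp; d=Rc@np.linalg.inv(K)@np.array([p[0],p[1],1.]); return o,d/np.linalg.norm(d)
def atz(cp,p,z):
    o,d=ray(cp,p); return o+d*(z-o[2])/d[2]
def proj(cp,X):
    K,Rc,o=cp; p=K@(Rc.T@(np.asarray(X)-o)); return p[:2]/p[2]
def tri(obs):
    A=np.zeros((3,3));b=np.zeros(3)
    for cp,p in obs:
        o,d=ray(cp,p);M=np.eye(3)-np.outer(d,d);A+=M;b+=M@o
    X=np.linalg.solve(A,b); return X,[np.linalg.norm(proj(cp,X)-p) for cp,p in obs]
E
python3 - <<'E'
from h import *
st=observe(); print('toolR\n',q2R(st['tcp_rot']).round(3))
s=snap('scene','s1.png'); t=snap('top','t1.png'); S=campose(s);T=campose(t)
for l,ps,pt in [('lip',(289,213),(267,212)),('handle',(210,271),(370,239)),('tip',(240,239),(322,246))]:
    X,e=tri([(S,ps),(T,pt)]); print(l,X.round(3),np.round(e,1))
# orange handle
for c,cp,n in((s,S,'s'),(t,T,'t')):
    hsv=cv2.cvtColor(c['img'],cv2.COLOR_RGB2HSV); m=cv2.inRange(hsv,(5,170,90),(16,255,255))
    k,lab,stt,cen=cv2.connectedComponentsWithStats(m)
    for i in range(1,k):
        if stt[i,4]>60: 
            pts=np.argwhere(lab==i)[:,::-1]; print(n,stt[i],cen[i],cv2.minAreaRect(pts.astype(np.float32)))
for n,p,z in [('jar',(295,135),0),('box',(202,138),0.032),('obj',(325,194),.046),('mouse',(118,255),.02),('ore',(387,182),.03),('brushend',(421,229),.01),('brush',(455,233),.01),('g1a',(165,312),0),('g1b',(239,297),0),('g2a',(291,285),0),('g2b',(320,353),0)]:
    print(n,atz(T,p,z).round(3))
big=cv2.resize(cv2.cvtColor(t['img'],cv2.COLOR_RGB2BGR)[160:280,180:420],None,fx=3.3,fy=3.3,interpolation=cv2.INTER_CUBIC); cv2.imwrite('pics/t1z.png',big)
E
```

```text
toolR
 [[ 0.     0.277 -0.961]
 [-0.    -0.961 -0.277]
 [-1.     0.     0.   ]]
lip [ 0.593 -0.011  0.054] [0.3 0.3]
handle [ 0.531 -0.266 -0.001] [0.9 0.9]
tip [ 0.517 -0.141  0.013] [1.4 1.5]
s [ 37  26  53  11 248] [63.31048387 30.77016129] ((63.04936218261719, 30.87508773803711), (4.931180953979492, 52.729713439941406), 82.50414276123047)
s [186  52  20   8  91] [195.75824176  55.43956044] ((195.57693481445312, 55.384620666503906), (4.902902603149414, 19.41549301147461), 78.69007110595703)
s [ 94  72  26  10 134] [107.45522388  76.52238806] ((106.7823486328125, 76.77057647705078), (5.7486572265625, 25.923192977905273), 77.47119140625)
s [197 254  27  25 188] [210.22340426 266.22340426] ((210.25001525878906, 266.25), (4.949747085571289, 33.941123962402344), 45.0)
t [353 234  40  11 230] [372.8        239.32608696] ((372.6156311035156, 239.34786987304688), (5.8999433517456055, 39.31794357299805), 82.23483276367188)
jar [ 0.802 -0.081  0.   ]
box [0.787 0.153 0.032]
obj [ 0.638 -0.151  0.046]
mouse [0.497 0.356 0.02 ]
ore [ 0.67  -0.306  0.03 ]
brushend [ 0.555 -0.389  0.01 ]
brush [ 0.544 -0.472  0.01 ]
g1a [0.358 0.241 0.   ]
g1b [0.393 0.061 0.   ]
g2a [ 0.421 -0.067  0.   ]
g2b [ 0.259 -0.134  0.   ]
```

View pics/t1z.png

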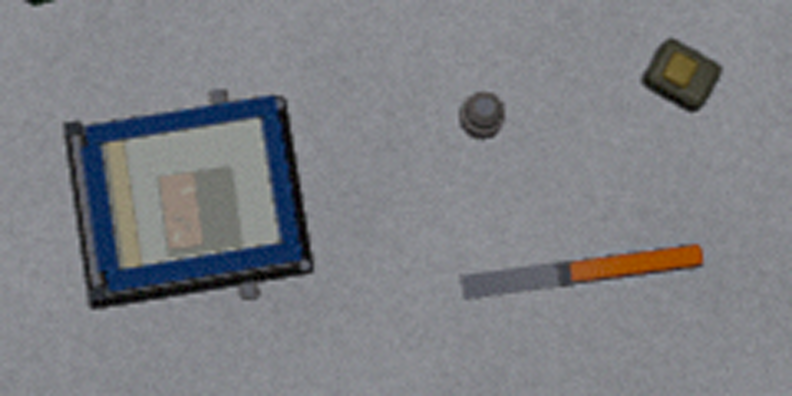

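```bash
python3 - <<'E'
from h import *
t=snap('top','t2.png');T=campose(t)
P=lambda u,v,z: atz(T,(180+u/3.3,160+v/3.3),z)
h=P(702,255,.02);tp=P(463,287,.014);m=P(568,272,.02)
print(h.round(3),m.round(3),tp.round(3),'yaw',np.degrees(np.arctan2(*(tp-h)[1::-1])),np.degrees(np.arctan2(*(m-h)[1::-1])),np.linalg.norm(tp-h))
a,b,c,d=[P(*p) for p in [(274,97,.051),(299,262,.051),(84,125,.051),(104,291,.051)]]
print([x.round(3) for x in (a,b,c,d)],'sizes',np.linalg.norm(a-b),np.linalg.norm(c-a))
for v in ((c-a),(d-b)): print(np.degrees(np.arctan2(v[1],v[0])))
for v in ((a-b),(c-d)): print(np.degrees(np.arctan2(v[1],v[0]))+90)
print((a+b+c+d)/4)
E
```

```text
[ 0.534 -0.317  0.02 ] [ 0.522 -0.217  0.02 ] [ 0.512 -0.139  0.014] yaw 96.9348591249339 96.69879162259522 0.17857879932863246
[array([ 0.65 , -0.001,  0.051]), array([ 0.528, -0.019,  0.051]), array([0.631, 0.139, 0.051]), array([0.508, 0.123, 0.051])] sizes 0.12340550172183132 0.1411213532645138
97.96081421930121
97.95041719798927
98.29209824928921
97.62502336877566
[0.57932814 0.06049138 0.051     ]
```

```bash
cat > plan.py <<'E'
# print per-row tool-axis shifts for straight world move with spin per row
import sys
from h import *
def plan(target,spins,n):
    st=observe(); Rt=q2R(st['tcp_rot']); d=(np.array(target)-st['eef_pos'])/n
    for i in range(n):
        s=spins/n
        print((Rt.T@d*100).round(2).tolist(),round(s,2))
        Rt=Rt@R.from_euler('x',s,degrees=True).as_matrix()
if __name__=='__main__':
    a=list(map(float,sys.argv[1:])); plan(a[:3],a[3],int(a[4]))
E
python3 plan.py 0.526 -0.252 0.18 -81 16
```

```text
[0.22, -1.48, -2.72] -5.06
[0.22, -1.24, -2.84] -5.06
[0.22, -0.98, -2.94] -5.06
[0.22, -0.72, -3.02] -5.06
[0.22, -0.45, -3.07] -5.06
[0.22, -0.18, -3.09] -5.06
[0.22, 0.1, -3.1] -5.06
[0.22, 0.37, -3.08] -5.06
[0.22, 0.64, -3.03] -5.06
[0.22, 0.91, -2.96] -5.06
[0.22, 1.16, -2.87] -5.06
[0.22, 1.41, -2.76] -5.06
[0.22, 1.65, -2.62] -5.06
[0.22, 1.88, -2.47] -5.06
[0.22, 2.09, -2.29] -5.06
[0.22, 2.28, -2.1] -5.06
```

```bash
python3 -m creep '[[[0.2,-1.5,-2.7,-5,1],[0.2,-1.2,-2.8,-5,1],[0.2,-1,-2.9,-5,1],[0.2,-0.7,-3,-5,1],[0.2,-0.5,-3.1,-5,1],[0.2,-0.2,-3.1,-5,1],[0.2,0.1,-3.1,-5,1],[0.2,0.4,-3.1,-5,1]]]' 50; python3 -m creep '[[[0.2,0.6,-3,-5,1],[0.2,0.9,-3,-5,1],[0.2,1.2,-2.9,-5,1],[0.2,1.4,-2.8,-5,1],[0.2,1.7,-2.6,-5,1],[0.2,1.9,-2.5,-5,1],[0.2,2.1,-2.3,-5,1],[0.2,2.3,-2.1,-6,1]]]'
python3 - <<'E'
from h import *
st=observe(); print(st['eef_pos'],st['qpos'],q2R(st['tcp_rot']).round(3))
c=snap('wrist','w1.png')
for l in ['blade_tool','blade_tip']: print(l,[(np.round(d['point'],1).tolist(),round(d['conf'],2)) for d in tip_of('wrist',l)][:3])
E
```

```text
time_s: 3.22
eef_pos: [0.3504, -0.4256, 0.1987]
tcp_rot: [-0.334, -0.623, -0.334, 0.623]
ft_force: [-0.4, -0.4, 0.2]
gripper_width: 0.998
time_s: 3.88
eef_pos: [0.5302, -0.2525, 0.1827]
tcp_rot: [0.531, 0.467, 0.531, -0.467]
ft_force: [0.2, 0.3, -0.2]
gripper_width: 1.0
[ 0.53019488 -0.25254163  0.18266629] [-5.56937413e-01  4.71218582e-01  1.69127273e+00 -9.69721329e-05
  9.78800727e-01 -6.84754932e-01] [[ 0.     0.992  0.128]
 [-0.     0.128 -0.992]
 [-1.     0.     0.   ]]
blade_tool [([272.3, 201.4], 0.97)]
blade_tip [([278.3, 67.3], 0.77)]
```

View pics/w1.png

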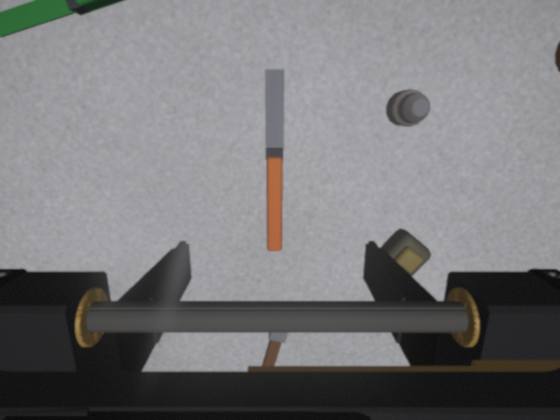

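The wrist view shows the orange tool vertical at column 275: tip at row 69, handle from row 157 to 250.

```bash
python3 - <<'E'
from h import *
st=observe(); c=capture('wrist'); C=campose(c,st); t=capture('top');T=campose(t); s=capture('scene');S=campose(s)
hsv=cv2.cvtColor(c['img'],cv2.COLOR_RGB2HSV); m=cv2.inRange(hsv,(3,130,80),(16,255,255))
k,lab,sx,cen=cv2.connectedComponentsWithStats(m)
for i in range(1,k):
    if sx[i,4]>300:
        print(sx[i],cen[i],cv2.minAreaRect(np.argwhere(lab==i)[:,::-1].astype(np.float32)))
for p in [(275,157),(275,250)]: print(atz(C,p,.022).round(4))
print('tip',atz(C,(275.5,69.5),.014).round(4))
Rt=q2R(st['tcp_rot'])
# heights by two views : handle center, tip
for n,pw,pt in [('handle near end',(275,250),(392.7,237)),('tip',(275.5,69.5),(320.5,247))]:
    X,e=tri([(C,pw),(T,pt)]); print(n,X.round(4),np.round(e,1))
for l in ['blade_tool','blade_tip']:
    for cam in ('wrist','top'):
        print(cam,l,[(np.round(d['point'],1).tolist(),round(d['conf'],2)) for d in tip_of(cam,l)][:3])
E
```

```text
[ 268  158   14   92 1198] [274.04507513 203.30217028] ((274.5, 203.5), (91.0, 13.0), 90.0)
[ 0.525  -0.2162  0.022 ]
[ 0.5371 -0.313   0.022 ]
tip [ 0.5155 -0.1368  0.014 ]
handle near end [ 0.537  -0.3199  0.005 ] [0.9 0.4]
tip [ 0.5136 -0.1384  0.0185] [2.5 0.9]
wrist blade_tool [([275.2, 202.3], 0.82)]
top blade_tool [([298.1, 301.5], 0.71), ([217.9, 300.7], 0.51)]
wrist blade_tip [([276.6, 70.6], 0.71)]
top blade_tip [([322.4, 245.5], 0.57), ([163.3, 311.2], 0.45), ([207.7, 222.3], 0.24)]
```

```bash
python3 -m creep '[[[2.8,0,0,0,0],[2.8,0,0,0,0],[2.8,0,0,0,0],[2.8,0,0,0,0],[2.8,0,0,0,0],[2.2,0,0,0,0],[1.5,0,0,0,0],[0,0,0,0,0]]]' 50; python3 -m creep '[[[0,0,0,0,-1],[0,0,0,0,-1],[0,0,0,0,-1],[0,0,0,0,-1],[0,0,0,0,-1],[0,0,0,0,-1],[0,0,0,0,-1],[0,0,0,0,-1]]]' 50
```

```text
time_s: 5.05
eef_pos: [0.5277, -0.2537, 0.0029]
tcp_rot: [0.528, 0.468, 0.531, -0.469]
ft_force: [0.1, 1.0, 0.5]
gripper_width: 0.518
time_s: 5.72
eef_pos: [0.5294, -0.254, 0.0064]
tcp_rot: [0.53, 0.468, 0.53, -0.468]
ft_force: [-0.9, 0.4, 6.1]
gripper_width: 0.166
```

```bash
python3 plan.py 0.586 -0.202 0.14 0 8 | head -1; python3 -m creep '[[[-3,0,0,0,-1],[-3,0,0,0,-1],[-3,0,0,0,-1],[-3,0,0,0,-1],[-1.4,0,0,0,-1],[0,2,-1.5,0,-1],[0,2.2,-1.5,0,-1],[0,2.2,-1.4,0,-1]]]'
python3 - <<'E'
from h import *
st=observe(); print(st['eef_pos'],st['ft_force'],st['gripper_width'])
c=snap('wrist','w2.png');t=capture('top')
for l in ['slot','cover_lip','blade_tip']:
    for cam in ('wrist','top'): print(cam,l,[(np.round(d['point'],1).tolist(),round(d['conf'],2)) for d in tip_of(cam,l)][:3])
E
```

```text
[-1.67, 0.78, -0.56] 0.0
time_s: 6.38
eef_pos: [0.5878, -0.2017, 0.1404]
tcp_rot: [0.53, 0.468, 0.529, -0.468]
ft_force: [-0.2, 1.0, -1.4]
gripper_width: 0.162
[ 0.58778244 -0.20171908  0.14035801] [-0.23195377  0.9610045  -1.41045974] 0.16161859204460957
wrist slot []
top slot [([265.8, 212.0], 0.86), ([295.3, 135.0], 0.56)]
wrist cover_lip []
top cover_lip [([268.1, 213.0], 0.84)]
wrist blade_tip [([278.6, 15.6], 0.58)]
top blade_tip [([297.7, 215.1], 0.57)]
```

View pics/w2.png

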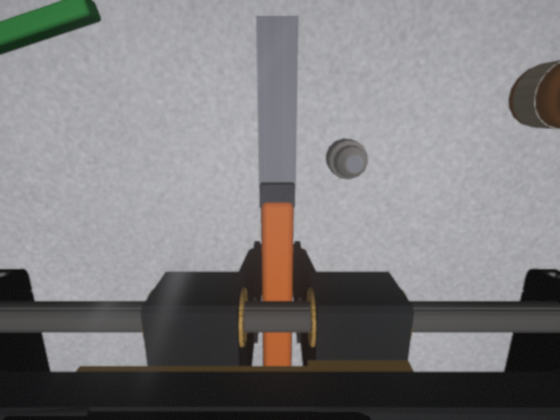

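```bash
python3 -m creep '[[[0,0,-2,0,-1],[0,0,-2,0,-1],[0,0,-2,0,-1],[0,0,-2,0,-1],[0,0,-2,0,-1],[0,0,0,0,-1],[0,0,0,0,-1],[0,0,0,0,-1]]]'
python3 - <<'E'
from h import *
st=observe(); print(st['eef_pos'],st['ft_force'],st['gripper_width'])
c=snap('wrist','w3.png');t=capture('top'); C=campose(c,st)
for l in ['slot','cover_lip','blade_tip']:
    for cam in ('wrist','top'): print(cam,l,[(np.round(d['point'],1).tolist(),round(d['conf'],2)) for d in tip_of(cam,l)][:3])
print('tip',atz(C,(278,16),st['eef_pos'][2]+.0076))
print(q2R(st['tcp_rot']).round(4))
E
```

```text
time_s: 7.45
eef_pos: [0.5749, -0.1038, 0.1398]
tcp_rot: [0.53, 0.468, 0.53, -0.468]
ft_force: [-0.6, -0.0, 0.0]
gripper_width: 0.164
[ 0.57494755 -0.10384946  0.13977788] [-0.64974114 -0.02876955  0.00861548] 0.1643748359787785
wrist slot [([314.3, 90.1], 0.91)]
top slot [([267.0, 214.3], 0.74)]
wrist cover_lip [([315.5, 94.8], 0.96)]
top cover_lip [([384.8, 183.3], 0.74), ([267.0, 211.3], 0.67)]
wrist blade_tip [([279.1, 16.7], 0.76)]
top blade_tip [([256.6, 221.9], 0.61)]
tip [0.56204809 0.01397403 0.14737788]
[[ 4.000e-04  9.924e-01  1.230e-01]
 [-4.000e-04  1.230e-01 -9.924e-01]
 [-1.000e+00  3.000e-04  4.000e-04]]
```

View pics/w3.png

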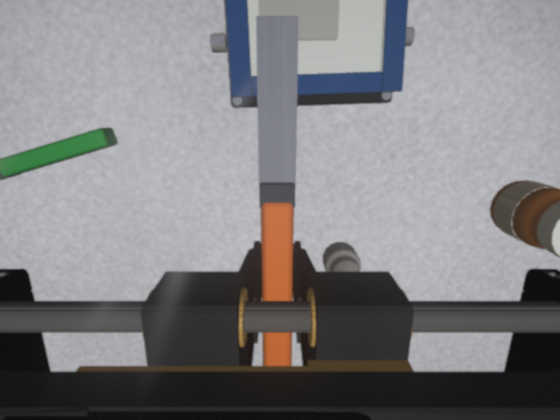

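The lip's top edge runs from (232,97) to (403,91), with the tip over the cover at (278,16). The jig is turned about 1–2° from the tool.

```bash
python3 - <<'E'
from h import *
st=observe(); c=capture('wrist');t=capture('top'); C=campose(c,st);T=campose(t)
a=atz(C,(232,97),.051);b=atz(C,(403,91),.051);print(a,b,(a+b)/2,np.linalg.norm(a-b))
v=b-a;print(np.degrees(np.arctan2(v[1],v[0]))+90)
for z in(.045,.055): print(z,atz(C,(317.5,94),z),atz(T,(267.5,212),z))
print(tri([(C,(317.5,94)),(T,(267.5,212))]))
bg=cv2.cvtColor(c['img'],cv2.COLOR_RGB2BGR)[0:120,200:430];cv2.imwrite('pics/w3z.png',cv2.resize(bg,None,fx=3.4,fy=3.4))
E
```

```text
[ 0.53285158 -0.01868229  0.051     ] [6.55118892e-01 5.42678501e-04 5.10000000e-02] [ 0.59398524 -0.0090698   0.051     ] 0.1237695222957249
98.93586320435494
0.045 [ 0.59476605 -0.00869058  0.045     ] [ 0.59543323 -0.01127656  0.045     ]
0.055 [ 0.59368767 -0.00928756  0.055     ] [ 0.59384617 -0.01162349  0.055     ]
(array([ 0.59096493, -0.01144996,  0.07604396]), [np.float64(1.6304174402976417), np.float64(0.42637828963095387)])
```

View pics/w3z.png

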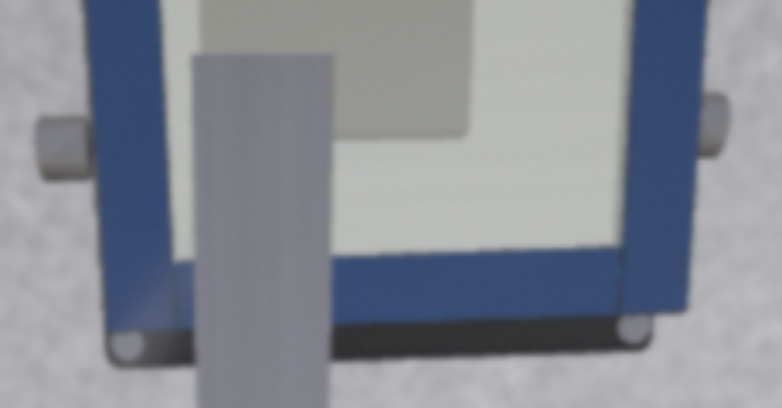

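```bash
python3 -m creep '[[[0,-0.2,2.5,-0.7,-1],[0,-0.2,2.5,-0.7,-1],[2.5,0,0,0,-1],[2.5,0,0,0,-1],[2.5,0,0,0,-1],[2.1,0,0,0,-1],[1,0,0,0,-1],[0,0,0,0,-1]]]'
python3 - <<'E'
from h import *
st=observe(); print(st['eef_pos'],st['ft_force'],q2R(st['tcp_rot']).round(3)[:,2])
c=snap('wrist','w4.png');s=snap('scene','s4.png')
bg=cv2.cvtColor(s['img'],cv2.COLOR_RGB2BGR)[150:300,180:400];cv2.imwrite('pics/s4z.png',cv2.resize(bg,None,fx=3.5,fy=3.5))
E
```

```text
time_s: 8.62
eef_pos: [0.5765, -0.1528, 0.0317]
tcp_rot: [0.534, 0.461, 0.537, -0.462]
ft_force: [-0.8, -0.5, -0.8]
gripper_width: 0.165
[ 0.57652311 -0.1527986   0.03165661] [-0.78373827 -0.46139428 -0.81486918] [ 0.148 -0.989 -0.002]
```

View pics/s4z.png

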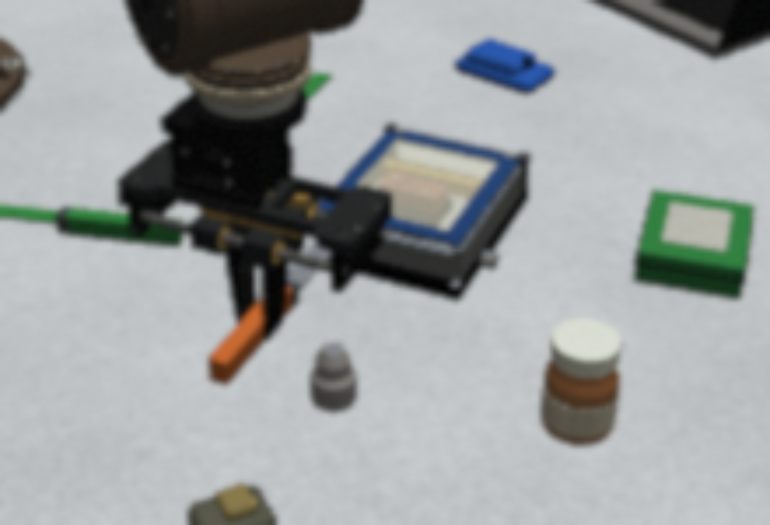

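View pics/w4.png

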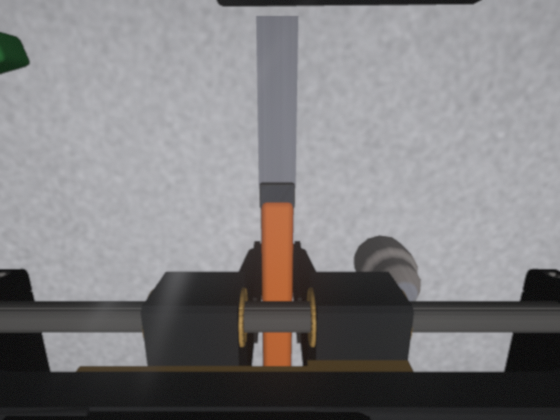

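```bash
python3 -m creep '[[[0.1,0,-1,0,-1],[0,0,-0.8,0,-1],[0,0,-0.7,0,-1],[0,0,-0.7,0,-1],[0,0,-0.7,0,-1],[0,0,-0.7,0,-1],[0,0,0,0,-1],[0,0,0,0,-1]]]'
python3 - <<'E'
from h import *
for i in range(3):
    st=observe(); print(st['time_s'],st['eef_pos'],st['ft_force'])
    c=snap('wrist','w5.png')
s=snap('scene','s5.png')
bg=cv2.cvtColor(s['img'],cv2.COLOR_RGB2BGR)[150:300,180:400];cv2.imwrite('pics/s5z.png',cv2.resize(bg,None,fx=3.5,fy=3.5))
E
```

```text
time_s: 9.38
eef_pos: [0.5707, -0.1072, 0.0327]
tcp_rot: [0.536, 0.461, 0.536, -0.461]
ft_force: [-0.9, 0.4, -1.5]
gripper_width: 0.161
9.3833 [ 0.57066214 -0.10715288  0.03270616] [-0.88779394  0.40851797 -1.4817967 ]
9.4333 [ 0.57075638 -0.10755486  0.03269248] [ 0.57027441 -0.49971462 -0.8811739 ]
9.4833 [ 0.5707665  -0.10778266  0.03264863] [-0.09353557 -1.73957691 -0.30770828]
```

View pics/w5.png

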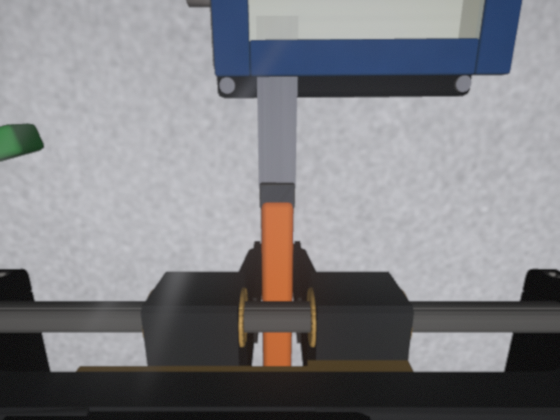

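View pics/s5z.png

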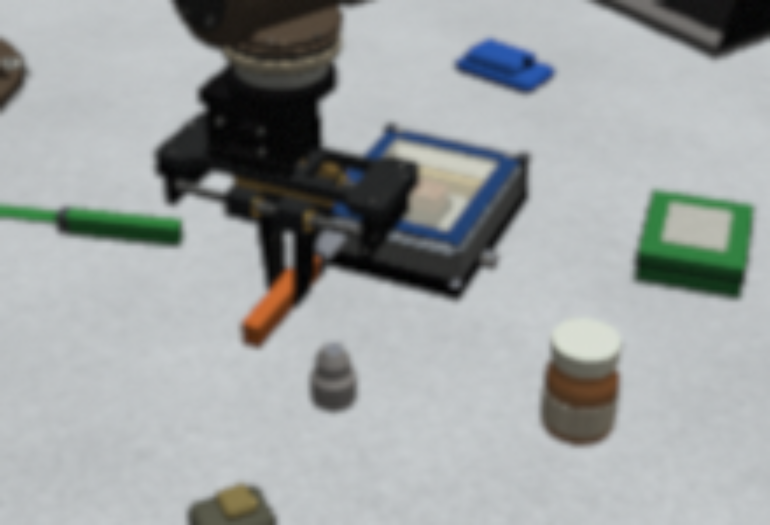

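The blade shows under the clear panel, with its tip at (278,15) in the wrist view and about 24 mm past the lip. Now I'll lift it along the hinge arc.

```bash
python3 -m creep '[[[-1.5,0,-0.1,0,-1],[-1.4,0,-0.2,0,-1],[-1.2,0,-0.3,0,-1],[-1.2,0,-0.4,0,-1],[-1.1,0,-0.6,0,-1],[-1.1,0,-0.7,0,-1],[-1,0,-0.8,0,-1],[-0.9,0,-0.9,0,-1]]]' 55
python3 - <<'E'
from h import *
st=observe(); print(st['time_s'],st['eef_pos'],st['ft_force'],st['moment'])
c=snap('wrist','w6.png')
s=snap('scene','s6.png')
bg=cv2.cvtColor(s['img'],cv2.COLOR_RGB2BGR)[100:300,180:400];cv2.imwrite('pics/s6z.png',cv2.resize(bg,None,fx=3,fy=3))
E
```

```text
time_s: 10.25
eef_pos: [0.5647, -0.0673, 0.1278]
tcp_rot: [0.536, 0.462, 0.535, -0.462]
ft_force: [0.6, -0.3, -0.5]
gripper_width: 0.161
10.25 [ 0.56468878 -0.06733029  0.12779011] [ 0.55391797 -0.32254346 -0.45961487] [-0.22972306 -0.09798561  0.01183022]
```

View pics/s6z.png

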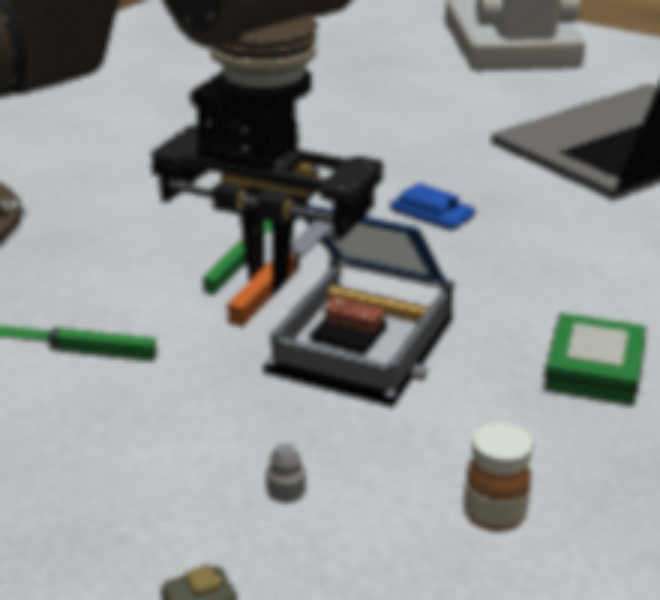

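View pics/w6.png

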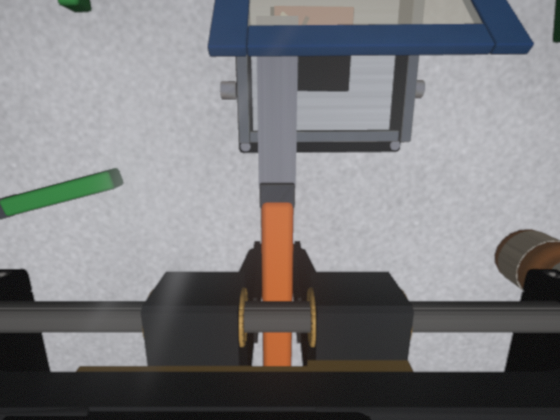

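The cover is rising on the blade, at about 0.8 rad. I'll carry on along the arc.

```bash
python3 -m creep '[[[-0.8,0,-1,0,-1],[-0.7,0,-1,0,-1],[-0.6,0,-1.1,0,-1],[-0.5,0,-1.2,0,-1],[-0.4,0,-1.2,0,-1],[-0.3,0,-1.2,0,-1],[-0.2,0,-1.3,0,-1],[0,0,-1.3,0,-1]]]'
python3 - <<'E'
from h import *
st=observe(); print(st['time_s'],st['eef_pos'],st['ft_force'],st['moment'])
c=snap('wrist','w7.png')
s=snap('scene','s7.png')
bg=cv2.cvtColor(s['img'],cv2.COLOR_RGB2BGR)[100:300,180:400];cv2.imwrite('pics/s7z.png',cv2.resize(bg,None,fx=3,fy=3))
E
```

```text
time_s: 11.02
eef_pos: [0.5508, 0.0253, 0.162]
tcp_rot: [0.536, 0.462, 0.536, -0.461]
ft_force: [0.1, -0.9, -0.8]
gripper_width: 0.163
11.0167 [0.55083551 0.02532556 0.16198661] [ 0.0896361  -0.94369092 -0.75145849] [-0.15489173 -0.15395049  0.04018981]
```

View pics/s7z.png

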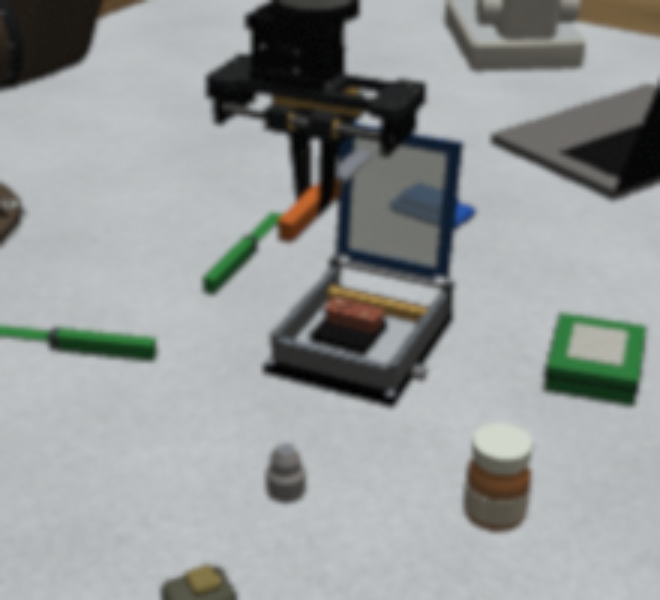

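View pics/w7.png

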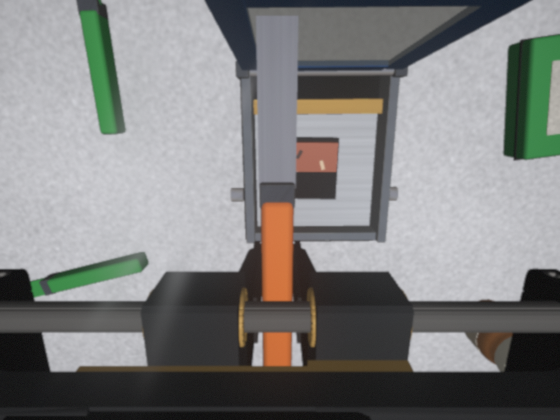

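```bash
python3 -m creep '[[[0,0,-1,0,-1],[0.1,0,-0.8,0,-1],[0.1,0,-0.5,0,-1],[0,0,0,0,-1],[0,0,1,0,-1],[0,0,2,0,-1],[0,0,3,0,-1],[0,0,3,0,-1]]]'
python3 - <<'E'
from h import *
st=observe(); print(st['time_s'],st['eef_pos'],st['ft_force'],st['moment'])
c=snap('wrist','w8.png')
s=snap('scene','s8.png')
bg=cv2.cvtColor(s['img'],cv2.COLOR_RGB2BGR)[100:300,180:400];cv2.imwrite('pics/s8z.png',cv2.resize(bg,None,fx=3,fy=3))
E
```

```text
time_s: 11.78
eef_pos: [0.561, -0.0439, 0.1597]
tcp_rot: [0.536, 0.461, 0.536, -0.461]
ft_force: [1.3, 0.1, -0.5]
gripper_width: 0.16
11.7833 [ 0.56102413 -0.04391283  0.15967457] [ 1.344124    0.06289118 -0.45046744] [-0.03432242 -0.13787548 -0.03990727]
```

View pics/s8z.png

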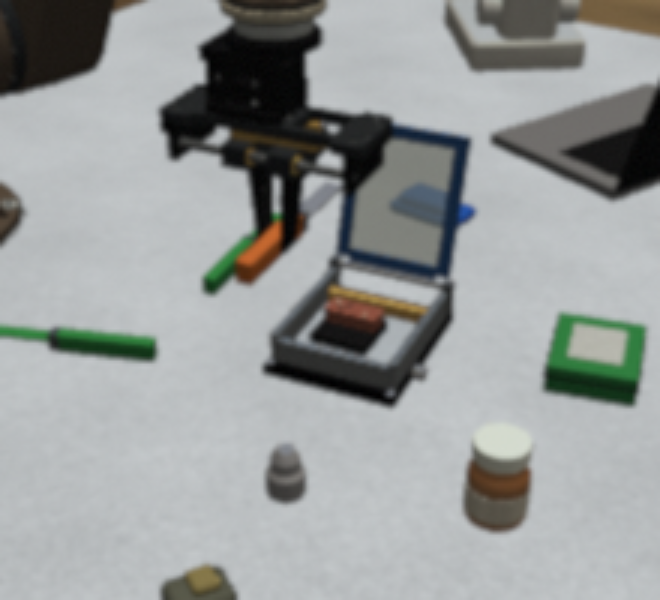

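View pics/w8.png

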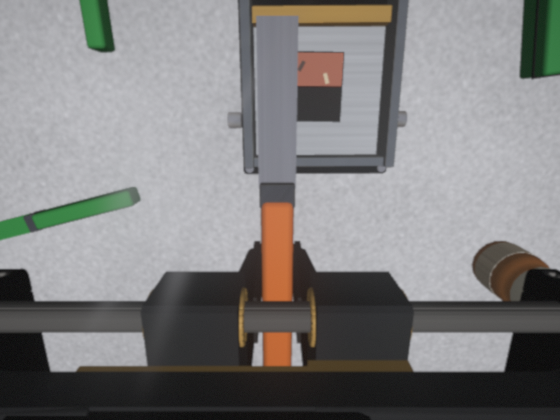

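```bash
python3 plan.py 0.5294 -0.254 0.16 0 6 | head -1; python3 -c "
from h import *
st=observe();print(q2R(st['tcp_rot']).round(3))"
```

```text
[-0.01, -1.03, 3.34] 0.0
[[ 0.001  0.99   0.144]
 [-0.001  0.144 -0.99 ]
 [-1.     0.001  0.001]]
```

```bash
python3 -m creep '[[[0,-1,3.3,0,-1],[0,-1,3.3,0,-1],[0,-1,3.3,0,-1],[0,-1,3.3,0,-1],[2.5,-1,3.3,0,-1],[3,-1,3.3,0,-1],[3,0,0,0,-1],[3,0,0,0,-1]]]'; python3 -m creep '[[[2,0,0,0,-1],[1,0,0,0,-1],[0.6,0,0,0,-1],[0.2,0,0,0,-1],[0,0,0,0,-1],[0,0,0,0,-1],[0,0,0,0,-1],[0,0,0,0,-1]]]'
python3 - <<'E'
from h import *
st=observe(); print(st['time_s'],st['eef_pos'],st['ft_force'],st['moment'])
c=snap('wrist','w9.png')
s=snap('scene','s9.png')
bg=cv2.cvtColor(s['img'],cv2.COLOR_RGB2BGR)[150:350,150:370];cv2.imwrite('pics/s9z.png',cv2.resize(bg,None,fx=3,fy=3))
E
```

```text
time_s: 12.55
eef_pos: [0.5307, -0.2456, 0.0468]
tcp_rot: [0.535, 0.463, 0.534, -0.462]
ft_force: [0.7, 0.4, -1.0]
gripper_width: 0.162
time_s: 13.22
eef_pos: [0.5317, -0.2434, 0.0108]
tcp_rot: [0.536, 0.462, 0.535, -0.462]
ft_force: [0.2, 0.9, -0.4]
gripper_width: 0.163
13.2167 [ 0.53172264 -0.24341068  0.01076729] [ 0.1802423   0.89267561 -0.4041574 ] [ 0.0323813  -0.13597328 -0.06762939]
```

View pics/s9z.png

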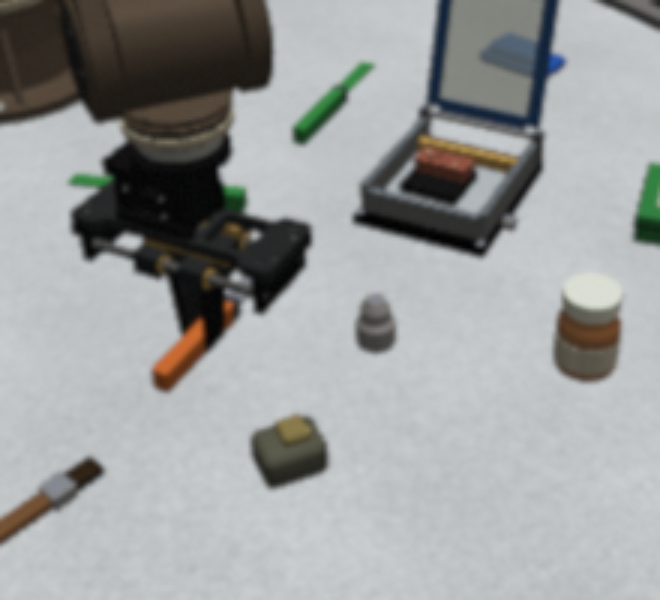

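```bash
python3 -m creep '[[[0.2,0,0,0,-1],[0.1,0,0,0,-1],[0.1,0,0,0,-1],[0,0,0,0,-1],[0,0,0,0,-1],[0,0,0,0,-1],[0,0,0,0,-1],[0,0,0,0,-1]]]'
```

```text
time_s: 13.98
eef_pos: [0.5313, -0.2433, 0.0064]
tcp_rot: [0.536, 0.462, 0.536, -0.462]
ft_force: [-2.1, 0.8, 8.1]
gripper_width: 0.163
```

```bash
python3 -m creep '[[[0,0,0,0,-0.3],[0,0,0,0,-0.3],[0,0,0,0,-0.3],[0,0,0,0,-0.3],[0,0,0,0,-0.3],[0,0,0,0,-0.3],[-0.5,0,0,0,-0.3],[-2,0,0,0,-0.3]]]'; python3 -m creep '[[[-3,0,0,0,-0.3],[-3,0,0,0,-0.3],[-3,0,0,0,-0.3],[-3,0,0,0,-0.3],[-2,0,0,0,-0.3],[0,0,0,0,-0.5],[0,0,0,0,-0.5],[0,0,0,0,-0.5]]]'
python3 - <<'E'
from h import *
st=observe(); print(st['time_s'],st['eef_pos'],st['ft_force'],st['moment'])
c=snap('wrist','w10.png')
s=snap('scene','s10.png');t=snap('top','t10.png')
T=campose(t);S=campose(s)
for l in ['specimen','specimen_step','specimen_edge','fence']:
    for cam in ('scene','top'): print(cam,l,[(np.round(d['point'],1).tolist(),round(d['conf'],2)) for d in tip_of(cam,l)][:3])
bg=cv2.cvtColor(s['img'],cv2.COLOR_RGB2BGR)[110:300,180:400];cv2.imwrite('pics/s10z.png',cv2.resize(bg,None,fx=3,fy=3))
bg=cv2.cvtColor(t['img'],cv2.COLOR_RGB2BGR)[160:280,180:400];cv2.imwrite('pics/t10z.png',cv2.resize(bg,None,fx=3.5,fy=3.5,interpolation=cv2.INTER_CUBIC))
E
```

```text
time_s: 14.65
eef_pos: [0.5302, -0.2427, 0.0291]
tcp_rot: [0.534, 0.461, 0.537, -0.462]
ft_force: [-0.1, 1.0, 0.3]
gripper_width: 0.349
time_s: 15.32
eef_pos: [0.5309, -0.243, 0.1701]
tcp_rot: [0.535, 0.462, 0.536, -0.462]
ft_force: [-0.3, -0.5, 0.6]
gripper_width: 0.254
15.3167 [ 0.53087517 -0.24300983  0.17014828] [-0.2798821  -0.4880627   0.61275822] [ 0.01508461 -0.09643669 -0.03703735]
scene specimen [([295.1, 211.7], 0.58)]
top specimen [([238.6, 225.9], 0.77), ([314.5, 246.9], 0.48)]
scene specimen_step [([294.9, 208.6], 0.78)]
top specimen_step [([238.1, 224.1], 0.92), ([325.0, 199.1], 0.6)]
scene specimen_edge [([299.6, 204.0], 0.8), ([297.6, 204.7], 0.31)]
top specimen_edge [([228.6, 229.1], 0.64)]
scene fence [([305.2, 203.0], 0.45)]
top fence [([220.7, 220.3], 0.62)]
```

View pics/s10z.png

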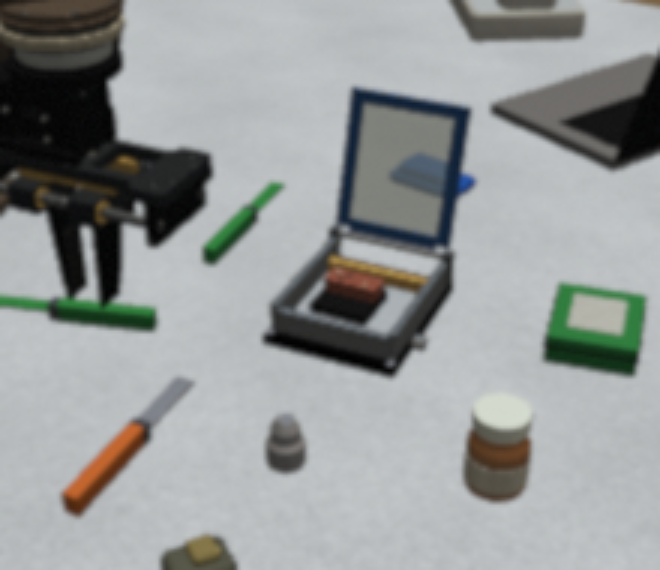

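View pics/w10.png

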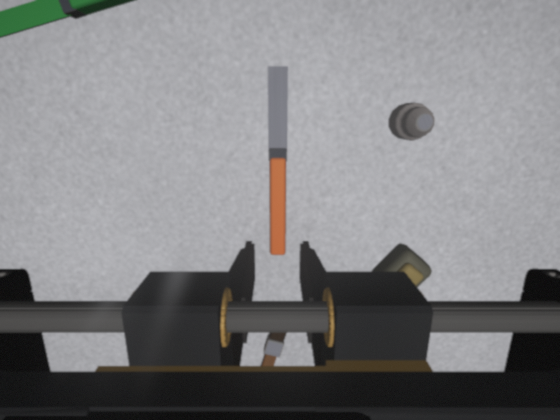

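View pics/t10z.png

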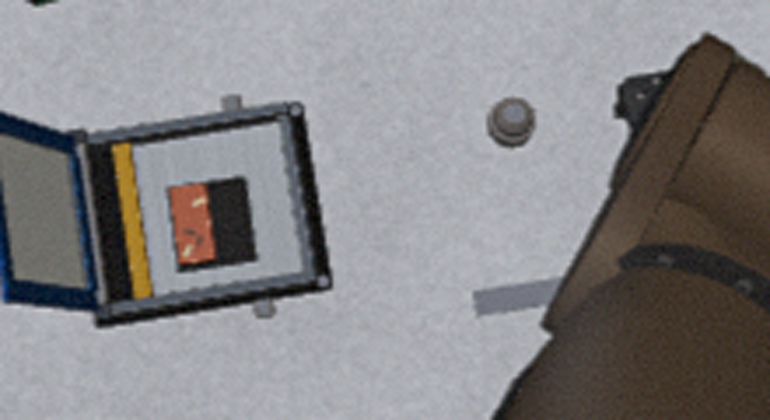

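The tool lies flat at wrist (278,67–254), the cover is leaning past upright, and the specimen is exposed. Next I'll measure the specimen from the wrist camera.

```bash
python3 plan.py 0.585 0.0 0.17 -0.5 7; python3 - <<'E'
from h import *
t=capture('top');s=capture('scene');T=campose(t);S=campose(s)
for n,ps,pt in [('step',(294.9,208.6),(238.1,224.1)),('edge',(299.6,204),(228.6,229.1)),('fence',(305.2,203),(220.7,220.3))]:
    X,e=tri([(S,ps),(T,pt)]);print(n,X.round(3),np.round(e,1), atz(T,pt,.02).round(3))
E
```

```text
[0.01, 1.27, -3.32] -0.07
[0.01, 1.28, -3.32] -0.07
[0.01, 1.28, -3.32] -0.07
[0.01, 1.28, -3.32] -0.07
[0.01, 1.29, -3.32] -0.07
[0.01, 1.29, -3.32] -0.07
[0.01, 1.3, -3.31] -0.07
step [0.569 0.061 0.022] [0.5 0.6] [0.57  0.062 0.02 ]
edge [0.561 0.088 0.02 ] [1.5 1.9] [0.558 0.085 0.02 ]
fence [0.578 0.104 0.023] [0.5 0.6] [0.58  0.105 0.02 ]
```

```bash
python3 -m creep '[[[0,1.2,-3.3,0,-0.5],[0,1.2,-3.3,0,-0.5],[0,1.2,-3.3,0,-0.5],[0,1.2,-3.3,0,-0.5],[0,1.2,-3.3,0,-0.5],[0,1.2,-3.3,0,-0.5],[0,1.2,-3.3,0,-0.5],[0,0,0,0,-0.5]]]'
python3 - <<'E'
from h import *
st=observe(); print(st['time_s'],st['eef_pos'],st['gripper_width'])
c=snap('wrist','w11.png'); C=campose(c,st)
for l,z in [('specimen',.016),('specimen_step',.026),('specimen_edge',.016),('fence',.016),('jig',0)]:
    for d in tip_of('wrist',l)[:2]: print(l,np.round(d['point'],1),round(d['conf'],2),atz(C,d['point'],z).round(4))
bg=cv2.cvtColor(c['img'],cv2.COLOR_RGB2BGR)[20:290,150:430];cv2.imwrite('pics/w11z.png',cv2.resize(bg,None,fx=2.2,fy=2.2,interpolation=cv2.INTER_CUBIC))
E
```

```text
time_s: 16.63
eef_pos: [0.5809, 0.0025, 0.1709]
tcp_rot: [0.536, 0.461, 0.537, -0.46]
ft_force: [-0.7, 0.4, 0.2]
gripper_width: 0.253
16.6333 [0.58087726 0.00251482 0.17094886] 0.2528849781274718
specimen [275.1 139.5] 0.65 [0.5725 0.0555 0.016 ]
specimen_step [273.1 138.6] 0.64 [0.5705 0.0569 0.026 ]
specimen_edge [276.  106.6] 0.91 [0.5689 0.085  0.016 ]
fence [287.   83.5] 0.71 [0.5757 0.1063 0.016 ]
jig [287.4 210.8] 0.43 [ 0.5964 -0.0165  0.    ]
```

View pics/w11.png

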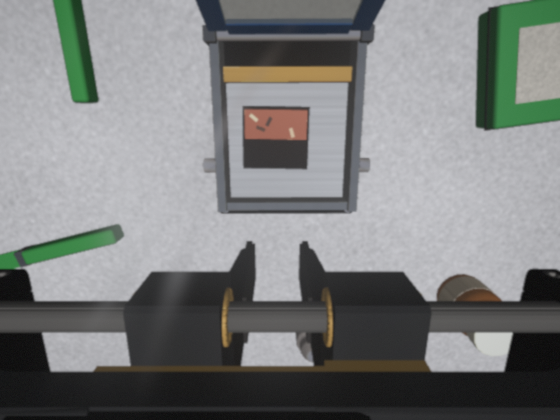

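View pics/w11z.png

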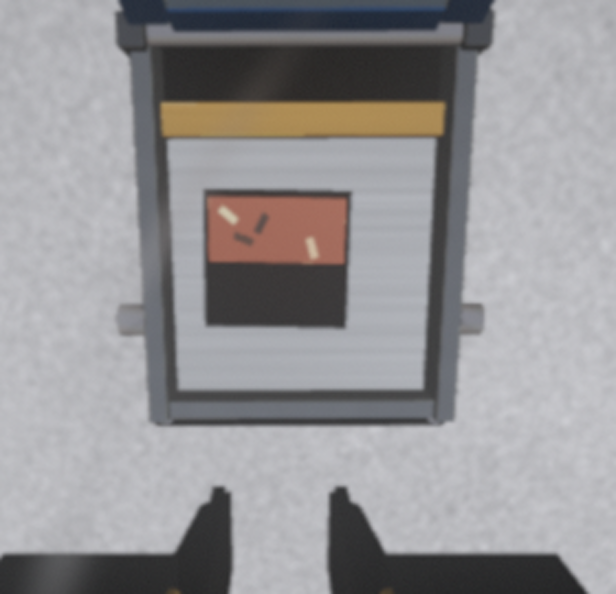

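```bash
python3 - <<'E'
from h import *
st=observe(); c=capture('wrist'); C=campose(c,st); print(C[2], st['eef_pos'])
P=lambda u,v,z: atz(C,(150+u/2.2,20+v/2.2),z)
th=np.radians(98.5);u=np.array([np.cos(th),np.sin(th)]);v=np.array([-u[1],u[0]])
lip=np.array([.594,-.009]); O=lip+.078*u
fl=P(170,137,.016);fr=P(438,134,.016);
print('fence yaw',np.degrees(np.arctan2((fr-fl)[1],(fr-fl)[0]))+90)
for n,p in [('fence l',fl),('fence r',fr),('slabtop l',P(205,263,.04)),('slabtop r',P(345,264,.04)),('car front l',P(205,190,.026)),('car front r',P(351,191,.026)),('near l',P(206,325,.026)),('near r',P(345,327,.026)),('sill top l outer',P(152,422,.036)),('sill r',P(452,421,.036)),('tcp',st['eef_pos'])]:
    d=p[:2]-O; print(n,p.round(4),'jig',(d@u*1000).round(1),(d@v*1000).round(1))
E
```

```text
[0.56966565 0.0750196  0.341125  ] [ 0.58017323 -0.00359946  0.17082801]
fence yaw 98.97594040431153
fence l [0.522  0.0932 0.016 ] jig 33.7 56.1
fence r [0.6304 0.1103 0.016 ] jig 34.6 -53.7
slabtop l [0.5442 0.0471 0.04  ] jig -15.1 40.9
slabtop r [0.5993 0.0549 0.04  ] jig -15.6 -14.7
car front l [0.5396 0.0747 0.026 ] jig 12.8 41.4
car front r [0.5981 0.0829 0.026 ] jig 12.3 -17.7
near l [0.5465 0.0202 0.026 ] jig -42.1 42.6
near r [0.6051 0.0279 0.026 ] jig -43.1 -16.5
sill top l outer [ 0.5294 -0.0228  0.036 ] jig -82.1 65.9
sill r [ 0.6561 -0.0037  0.036 ] jig -82.0 -62.2
tcp [ 0.5802 -0.0036  0.1708] jig -70.6 12.9
```

```bash
python3 -m creep '[[[0,0.1,-2,-0.4,-0.5],[0,0,-2.4,0,-0.5],[2,0,0,0,-0.5],[3,0,0,0,-0.5],[3,0,0,0,-0.5],[2.5,0,0,0,-0.5],[1,0,0,0,-0.5],[0,0,0,0,-0.5]]]'
python3 - <<'E'
from h import *
c=snap('wrist','w12.png'); c=capture('wrist');c=capture('wrist')
st=observe(); print(st['time_s'],st['eef_pos'],st['ft_force'],st['gripper_width'])
th=np.radians(98.7);u=np.array([np.cos(th),np.sin(th)]);v=np.array([-u[1],u[0]])
O=np.array([.594,-.009])+.078*u; d=st['eef_pos'][:2]-O; print('jig',d@u*1e3,d@v*1e3, q2R(st['tcp_rot'])[:,2])
s=snap('scene','s12.png')
bg=cv2.cvtColor(s['img'],cv2.COLOR_RGB2BGR)[110:260,220:390];cv2.imwrite('pics/s12z.png',cv2.resize(bg,None,fx=4,fy=4))
E
```

```text
time_s: 17.65
eef_pos: [0.5737, 0.0405, 0.0539]
tcp_rot: [0.536, 0.459, 0.538, -0.461]
ft_force: [0.2, 0.2, 0.0]
gripper_width: 0.248
17.8 [0.57539359 0.04080595 0.057126  ] [-0.25606076 -0.33164006 -0.37714703] 0.25020544199551775
jig -25.95270279425692 10.858629404089987 [ 1.53865392e-01 -9.88091729e-01  4.19373658e-04]
```

View pics/w12.png

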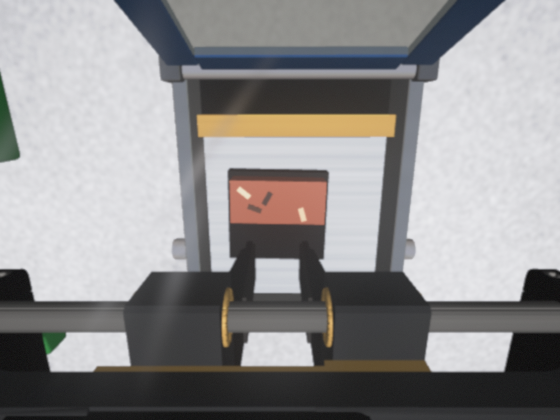

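View pics/s12z.png

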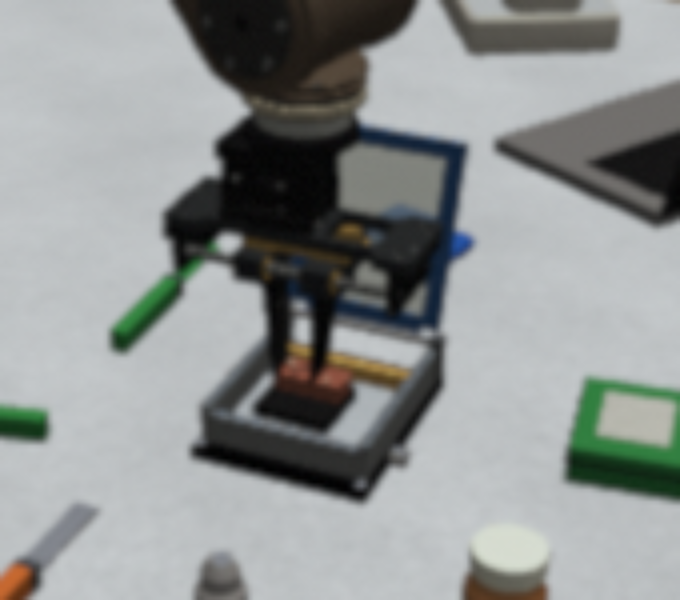

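```bash
python3 -m creep '[[[1.2,0,0,0,-0.5],[0.9,0,0,0,-0.5],[0.4,0,0,0,-0.5],[0.2,0,0,0,-0.5],[0,0,-0.2,0,-0.5],[0,0,-0.2,0,-0.5],[0,0,0,0,-0.5],[0,0,0,0,-0.5]]]'
python3 - <<'E'
from h import *
c=snap('wrist','w13.png'); c=capture('wrist')
st=observe(); print(st['time_s'],st['eef_pos'],st['ft_force'],st['gripper_width'])
s=snap('scene','s13.png')
bg=cv2.cvtColor(s['img'],cv2.COLOR_RGB2BGR)[160:260,240:370];cv2.imwrite('pics/s13z.png',cv2.resize(bg,None,fx=5,fy=5))
E
```

```text
time_s: 18.52
eef_pos: [0.5741, 0.0454, 0.0291]
tcp_rot: [0.537, 0.46, 0.537, -0.46]
ft_force: [-0.2, -0.0, 0.5]
gripper_width: 0.25
18.6167 [0.57413566 0.04524506 0.02905503] [ 0.26668254 -0.01096894 -0.52473058] 0.25017635260656174
```

View pics/w13.png

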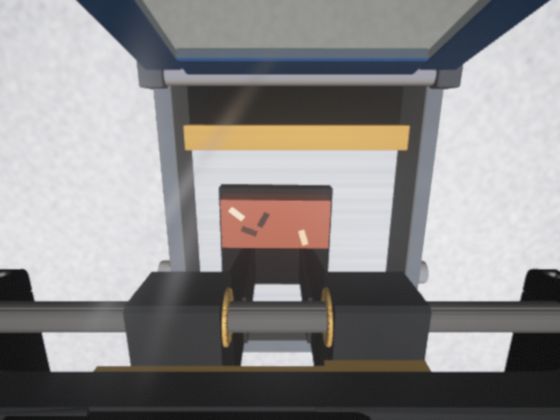

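View pics/s13z.png

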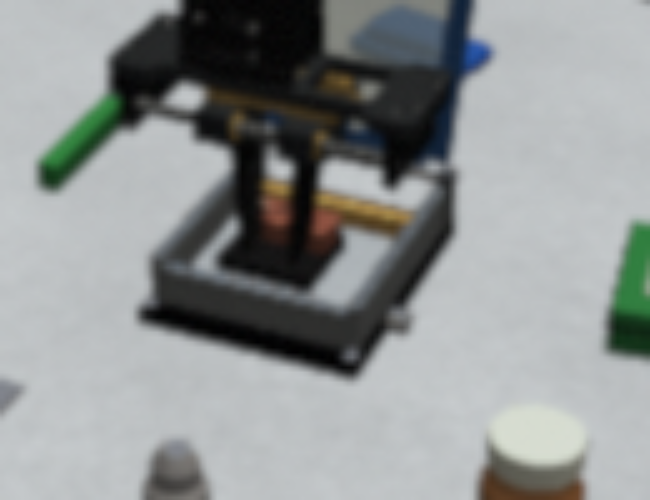

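```bash
python3 -m creep '[[[0,0,-0.3,0,-0.5],[0,0,-0.3,0,-0.5],[0,0,-0.3,0,-0.5],[0,0,-0.3,0,-0.5],[0,0,-0.3,0,-0.5],[0,0,-0.3,0,-0.5],[0,0,-0.2,0,-0.5],[0,0,0,0,-0.5]]]'
python3 - <<'E'
from h import *
c=snap('wrist','w14.png'); c=capture('wrist')
st=observe(); print(st['time_s'],st['eef_pos'],st['ft_force'],st['gripper_width'])
E
```

```text
time_s: 19.33
eef_pos: [0.5708, 0.0654, 0.0288]
tcp_rot: [0.537, 0.46, 0.537, -0.46]
ft_force: [0.9, 0.5, -0.5]
gripper_width: 0.252
19.4333 [0.5706087  0.06528477 0.02861474] [-0.37264334  0.31762647 -0.72921861] 0.24649442946763245
```

View pics/w14.png

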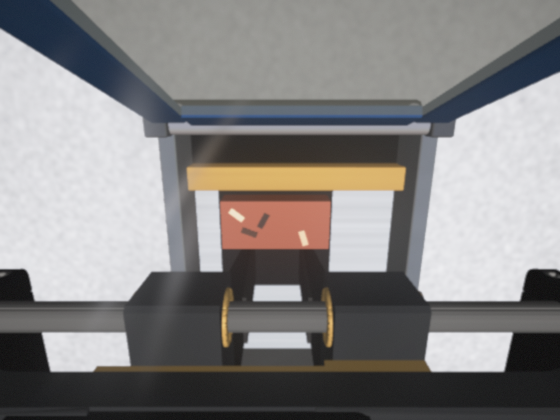

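```bash
python3 -m creep '[[[0,0,-0.1,0,-0.5],[0,0,-0.1,0,-0.5],[0,0,-0.1,0,-0.5],[0,0,-0.1,0,-0.5],[0,0,-0.1,0,-0.5],[0,0,0,0,-0.5],[0,0,0,0,-0.5],[0,0,0,0,-0.5]]]'
python3 - <<'E'
from h import *
for i in range(2):
  c=snap('wrist','w15.png')
  st=observe(); print(st['time_s'],st['eef_pos'],st['ft_force'],st['gripper_width'])
E
```

```text
time_s: 20.1
eef_pos: [0.5706, 0.0664, 0.0294]
tcp_rot: [0.538, 0.459, 0.536, -0.46]
ft_force: [-1.7, -30.7, 9.3]
gripper_width: 0.25
20.15 [0.57058465 0.06635327 0.02941245] [ -1.09868571 -30.13367152   9.75197018] 0.25298363125297685
20.2 [0.57057944 0.06633206 0.029415  ] [ -1.54482144 -30.49417666   8.25447425] 0.2520590276604578
```

View pics/w15.png

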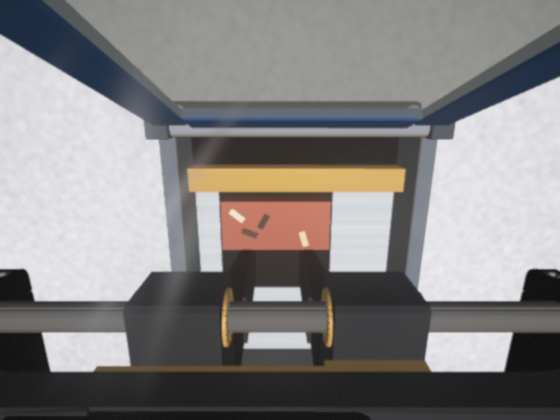

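```bash
python3 -m creep '[[[0,0,0.1,0,-0.5],[0,0,0.1,0,-0.5],[0.1,0,0,0,-0.5],[0.1,0,0,0,-0.5],[0.1,0,0,0,-0.5],[0,0,0,0,-0.5],[0,0,0,0,-0.5],[0,0,0,0,-0.5]]]'
python3 - <<'E'
from h import *
for i in range(2):
  c=snap('wrist','w16.png')
  st=observe(); print(st['time_s'],st['eef_pos'],st['ft_force'],st['moment'])
E
```

```text
time_s: 20.87
eef_pos: [0.5717, 0.0659, 0.0269]
tcp_rot: [0.538, 0.46, 0.536, -0.46]
ft_force: [-0.2, -18.5, 11.6]
gripper_width: 0.252
20.9167 [0.57164061 0.06588259 0.0268504 ] [  0.82522057 -18.20022681  11.95325935] [-3.24643658 -0.17343969  0.07248199]
20.9667 [0.57163464 0.06588111 0.02685339] [  1.00271711 -18.40514024  11.05706876] [-3.20163451 -0.2080859   0.07780957]
```

```bash
python3 -m creep '[[[0.1,0,0,0,-0.5],[0,0,0,0,-0.5],[0,0,0,0,-0.5],[0,0,0,0,-0.5],[0,0,0,0,-0.5],[0,0,0,0,-0.5],[0,0,0,0,-0.5],[0,0,0,0,-0.5]]]'
python3 - <<'E'
from h import *
for i in range(2):
  c=snap('wrist','w17.png')
  st=observe(); print(st['time_s'],st['eef_pos'],st['ft_force'],st['moment'])
s=snap('scene','s17.png')
bg=cv2.cvtColor(s['img'],cv2.COLOR_RGB2BGR)[90:260,220:390];cv2.imwrite('pics/s17z.png',cv2.resize(bg,None,fx=3.5,fy=3.5))
E
```

```text
time_s: 21.63
eef_pos: [0.5719, 0.0659, 0.0263]
tcp_rot: [0.539, 0.46, 0.536, -0.459]
ft_force: [-0.5, -17.2, 15.9]
gripper_width: 0.25
21.6833 [0.57187757 0.06590123 0.02631255] [  1.22484663 -17.76315649  15.67289646] [-3.20479974 -0.03643303 -0.03035619]
21.7333 [0.57186995 0.06587628 0.02631099] [  0.5544081  -18.71197705  15.67561264] [-3.22916631 -0.02586842  0.04169895]
```

View pics/w17.png

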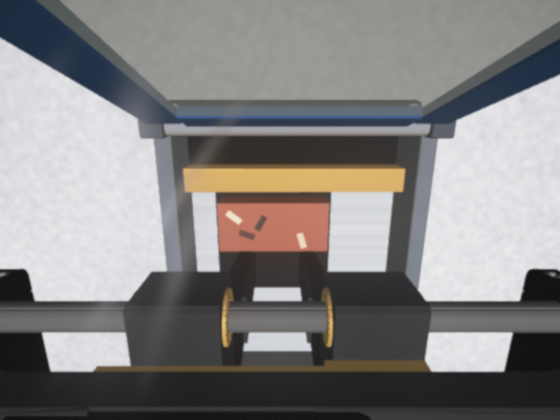

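View pics/s17z.png

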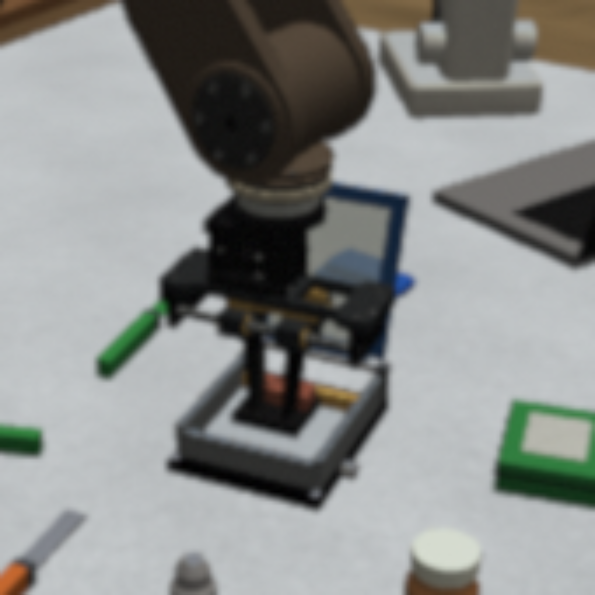

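```bash
python3 -c "
import cv2,numpy as np
a=[cv2.resize(cv2.imread(f'pics/w{i}.png')[150:290,150:420],None,fx=1.9,fy=1.9,interpolation=cv2.INTER_CUBIC) for i in (15,17)]
cv2.imwrite('pics/cmp.png',np.vstack(a))"
```

```text
(no output)
```

View pics/cmp.png

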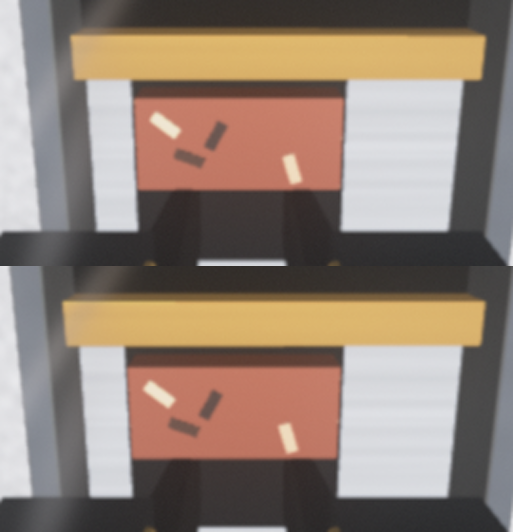

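```bash
python3 -m creep '[[[0,0,-0.1,0,-0.5],[0,0,0,0,-0.5],[0,0,0,0,-0.5],[0,0,0,0,-0.5],[0,0,0,0,-0.5],[0,0,0,0,-0.5],[0,0,0,0,-0.5],[0,0,0,0,-0.5]]]'
python3 - <<'E'
from h import *
for i in range(2):
  st=observe(); c=snap('wrist','w18.png')
  print(st['time_s'],st['eef_pos'],st['ft_force'])
C=campose(c,st)
th=np.radians(98.7);u=np.array([np.cos(th),np.sin(th)]);v=np.array([-u[1],u[0]])
O=np.array([.594,-.009])+.078*u
for n,p,z in [('fence near top L',(66,345),.030),('fence near top R',(485,345),.030),('slab front L',(128,367),.04),('slab front R',(340,367),.04),('slab near L',(132,459),.04),('slab near R',(337,459),.04)]:
    X=atz(C,(150+p[0]/1.9,150+(p[1]-266)/1.9),z); d=X[:2]-O; print(n,(d@u*1e3).round(1),(d@v*1e3).round(1))
d=st['eef_pos'][:2]-O; print('tcp',d@u*1e3)
t=snap('top','t18.png'); bg=cv2.cvtColor(t['img'],cv2.COLOR_RGB2BGR)[100:330,100:420];cv2.imwrite('pics/t18z.png',cv2.resize(bg,None,fx=2.4,fy=2.4))
E
```

```text
time_s: 22.45
eef_pos: [0.5719, 0.066, 0.0263]
tcp_rot: [0.539, 0.46, 0.536, -0.46]
ft_force: [0.3, -26.2, 15.9]
gripper_width: 0.254
22.45 [0.57187662 0.06597883 0.0263225 ] [  0.33735635 -26.21974892  15.85961694]
22.5 [0.57187553 0.06599891 0.02633701] [ -0.32521845 -24.84528926  16.68884684]
fence near top L 39.7 55.9
fence near top R 40.0 -55.3
slab front L 36.5 38.0
slab front R 36.6 -15.4
slab near L 11.4 38.1
slab near R 11.5 -15.8
tcp -0.5174701631052923
```

View pics/t18z.png

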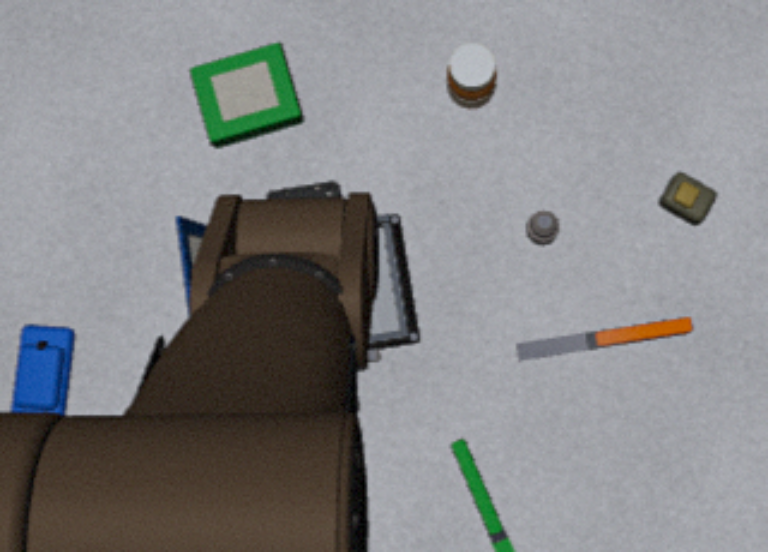

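Slab front is at jig 36.5 mm and fence face at 39.9 mm, which leaves no gap within measuring error. The specimen is square, and the push holds at 25 N forward and 16 N down. The tool lies flat and clear, and the cover is past upright. I'll hand it in.

```bash
python3 -c "
from bench import *
print(finish_job()); print(observe()['ft_force'])"
```

```text
the job is handed in; nothing more can be done
None
the job is handed in; nothing more can be done
```

I did all the steps and handed the job in at about 22.6 s of the 67 s allowed, with the push still on. The hand-in gave no verdict.

**What I did:** I slid the orange tool's blade under the cover lip and swung the cover along its hinge arc to about 1.8 rad, estimated from the commanded path. I then laid the tool flat where it had been. With two fingertips in the specimen's step, I slid the carrier to the fence and pressed forward and down.

**Last checks:**
- **Push:** The wrist force was steady at about 25 N forward and 16 N down.
- **Specimen position:** The slab's front edge measured 3.3 mm short of the fence face, against 3 mm expected when the carrier touches. That puts the carrier within about 0.3 mm, inside the roughly 2 mm calibration.
- **Specimen angle:** It was square to the fence within what the pictures can show. I did not measure flatness directly, but the slab's size in view and the fingertip height (26.3 mm, ledge at 26 mm) fit it lying flat.
- **Cover and tool:** The pictures showed the cover past upright and the tool flat and well clear of the jig.
- **Bystanders:** Those visible in the last top view looked unmoved. I did not re-measure them, and the brush was outside that crop.

**Disagreements on the way:**
- A two-view height check of the lip came out 25 mm too high, and one of the tool's near end 15 mm too low. I used the heights that matched the given sizes instead.
- One specimen measurement was 6 mm off because the arm was still settling. I corrected for it before moving.
- The first push reached about 30 N, so I backed it off before pressing down.

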